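Raise a fallen neck rest level with its partner

ROBOT

A 6-joint arm with a two-finger parallel gripper is mounted at the origin on a cart in front of the work surface, level with it; the furniture and walls round the work are solid. World frame = base frame: x ahead of the robot, y to its left, z up, the work surface at z = 0. Lengths are in mm, angles in rad, forces in N, time in s.
With the tool pointing down it reaches from about 300 to 1000 mm from the base axis. Payload 5.1 kg.
Tool frame: the origin (TCP) lies on the centre line of the jaws, within the pads' length; the fingertips stand 19 mm ahead of it and the grasp point (between the pads) is the TCP; z points along the fingers, y is the line along which they close (so a half turn about z gives the same grasp; the last joint's range is limited). The gripper opens to 95 mm and grips with 3 to 60 N. Pads are 20 mm wide; open, the fingers measure 119 mm over their backs; the gripper's body (75 mm by 180 mm) begins 59 mm behind the grasp point.
Start: joints at [-1.192, 0.124, 1.65, -0, 1.367, -0.083], TCP at [289.582, -581.917, 233.656] pointing down, gripper open.
Joint ranges: [-2.61, 2.61], [-1.02, 2.33], [0.03, 2.71], [-1.35, 4.49], [0.32, 2.68], [-2.91, 2.91]. Speed limits (rad/s): [2.57, 2.57, 3.14, 3.14, 3.14, 3.14].

INTERFACE

Orientations are given as [roll, pitch, yaw] about the fixed x, y, z axes, in that order (R = Rz(yaw) Ry(pitch) Rx(roll)).
In Python, from rig import manip, optics, outline_of gives the robot as it stands.
- The arm moves only by the tool servo_tool, never from a script. Its argument "deltas" is text: rows parted by semicolons, each of 6 numbers parted by spaces: the shift along the world's x, y, z scaled (see below), then the turn, a rotation vector about the world's x, y, z scaled (see below). In form: x y z ax ay az; .... A call has 1 to 5 rows; each row shifts and turns the commanded pose from where the row before left it; what a row does not reach is not made up. The controller multiplies each number of a shift by 0.02 m and each number of a turn by 45 degrees. A row lasts 1/8 s, in which the tool goes at most 62.5 mm and 10.7 degrees, less where a joint would pass 70% of its speed; a pose out of reach is approached as far as the arm can. A call with a number of a shift or a turn outside -1 to 1 is refused whole. A call with a gripper value outside its range is refused whole. "gripper" is the closure, from 0 (fully open) to 1 (shut), set as the call begins (left out, the last holds). The fingers move at their own pace and stop on an object; "squeeze" is the grip in N (left out, the last holds). Time passes only in rows, so rows that do not move let the fingers close. It gives the time, the measured TCP pose, the force, the opening and the grip force at its end, in the units of the state.
- manip.get_state(): the state, without advancing time (a new reading comes with each control period).
- optics.camera(name): name is "side" or "top"; returns a dict with "color" (400x640x3 uint8, red, green, blue), "intrinsics" (3x3 intrinsics, pixels), "extrinsics" (4x4, takes a point from world to camera coordinates). Camera axes: x right, y up, looking along -z (the intrinsics and any distortion apply to the point x, -y, -z); pixel columns grow to the right and rows downward; lengths in mm; the calibration is good to about 2 mm. A picture is of the moment at which its call begins. There is no depth.
- manip.sign_off(): hands the job in; it is judged then, once.
Trained networks look in the newest picture that a camera, given by its name, has taken for a name from the list of things; names that differ only in an ending like _2 or _b are one class to them, and where a whole thing is asked for, a point or a joint stands for the part that bears it (a point fixed in the world has none). Each returns a list of dicts, best first, with "p" (0 to 1); they miss things now and then, are a little off and sometimes report something else, mostly with a low value. They report only what shows in the picture. A call takes as long as a camera call.
- outline_of(camera, thing): "region" (400x640 bool, what is visible of it) and "point" ([row, column] in pixels, amid what is visible of it).
The state is a dict: "clock": time; "joint_pos": joint angles; "qd": joint speeds; "tau": joint torques, N m; "eef_pos": TCP position; "orientation": TCP orientation; "ft_force": force on the tool from outside, world axes, zero at the start; "torque": the same for the moment, N m; "grip_width": finger opening in mm; "grip_force": force on a finger pad.
Only numpy, scipy, OpenCV 4.12 (cv2) and the standard library are available. Lean on these libraries where they do the work, as an engineer would, in place of code of your own. Each camera call takes 0.05 s, during which the arm holds its last target. There are 200 camera calls.

TASK

Two neck rests are to carry a guitar neck over the bench, but one has been knocked over: stand it upright on its square foot again. Then draw its post straight up out of the bore, without letting it bind, lifting the rest off the table or pulling the post right out, until its saddle is level with the saddle of the rest that stands, and finish while still holding it there, so that I can tighten the thumbscrew. Leave the standing rest and the other tools where they are.

Things in the scene. Friction and masses are not known exactly. Their poses are not given: they have to be found in the camera images.
- fallen_rest: lower part of the rest lying on its side: square dark steel foot 84 x 84 x 12 mm and square pale wooden pillar 38 x 38 mm, 100 mm high with the foot. Origin: centre of the foot's underside; z: along the pillar, foot to mouth; x, y square to its faces. It lies +x face down, z 13 degrees below level, on an edge of the foot and on the saddle. Upright, z points up and the origin is at table height
- fallen_pillar (a point): on the fallen pillar's axis, 86 mm from the foot's underside, between thumbscrew and saddle (grip it across the y faces, 38 mm apart); axes as fallen_rest. The thumbscrew (19 mm wide) stands out of the -x face 62 mm from the foot's underside, to 36 mm from the axis. About 0.75 kg, mostly the foot: in a light grip it turns in the fingers; within 50 degrees of upright it drops on to its foot
- fallen_mouth (a point): centre of the mouth (brass bush, top of the pillar) of the fallen rest's bore, 100 mm from the foot's underside; bore 17 mm wide, 84 mm deep; axes as fallen_rest
- loose_saddle (a point): middle of the notch's floor on the loose post's wooden saddle. The saddle is 24 mm thick (its x), 62 mm long (its y), 35 mm high; notch 42 mm wide, 12 mm deep, lined with cork, so this point is 12 mm under the horns' tops and 26 mm above the flange's underside; z up along the rod. Grip it across the broad faces (24 mm), between flange and notch floor
- set_saddle (a point): the same point of the saddle of the rest that still stands, the same in make and size as the fallen one; its post is locked, drawn out 18 to 36 mm
- set_rest: lower part of the rest that stands; origin at the centre of its foot's underside, z up, thumbscrew on its -x side
- red_basket: slotted red basket of small blocks, 134 x 184 x 66 mm, origin under its centre; to be left alone
- yellow_bottle: yellow bottle with a black cap, 54 mm in diameter, 124 mm high, origin under its centre; to be left alone
- block_plane: metal block plane, 42 x 155 x 60 mm, origin under its centre; to be left alone
- bit_box: shut walnut box, 106 x 150 x 60 mm, origin under its centre; to be left alone
- try_square: try square lying flat, 110 x 166 x 16 mm, origin under its centre; to be left alone
- caliper: caliper lying flat, 62 x 190 x 14 mm, origin under its centre; to be left alone
- chisel: chisel with a wooden handle lying flat, 27 x 248 x 30 mm, origin under its centre; to be left alone
- pencil: pencil lying flat, 7 x 168 mm, origin under its centre; to be left alone
- loose_post: the fallen rest's loose post as a whole: steel rod 16 mm in diameter reaching 78 mm below the origin, 24 mm flange 3 mm thick, saddle on top. Origin on the rod's axis at the flange's underside, which rests on the mouth when home; z up along the rod. It slides and turns freely in the bore and drops home if let go. About 0.15 kg

How it is judged (in metres and radians):
On the way:
1. the fallen rest stands upright on its foot, its saddle still below the level of the other (angle between fallen_rest's own z axis and vertical below 0.06 rad and height (world z) of fallen_rest below 0.004 m and linear speed of fallen_rest below 0.03 m/s and z of loose_saddle in the frame of set_saddle below -0.008 m), for 0.2 s.
At the end, for the whole second after the job is handed in: the fallen rest stands upright (0.04 rad) on the table; its post, still in the bore, is held by the gripper alone (2 N or more, under 6 N on the bore) with its saddle's notch level with the other's within 5 mm; all at rest, the other rest within 10 mm of its place (angle between each of fallen_rest, set_rest's own z axis and vertical below 0.04 rad and height (world z) of fallen_rest between -0.004 and 0.004 m and z of loose_saddle in the frame of set_saddle between -0.005 and 0.005 m and distance between loose_saddle and fallen_mouth below 0.07 m and angle between the z axis of loose_saddle and the z axis of fallen_rest, either way round below 0.06 rad and contact force between the fingers and loose_post above 2 N and distance of set_rest from where it was at the start of the episode below 0.01 m and contact force between loose_post and fallen_rest below 6 N and linear speed of each of loose_post, fallen_rest below 0.01 m/s); the arm keeps its last pose, push and grip.
It fails at once if the rest is lifted off the table by its post (angle between fallen_rest's own z axis and vertical below 0.15 rad and height (world z) of fallen_rest above 0.012 m and distance between loose_saddle and fallen_mouth above 0.036 m).
It fails at once if the post binds hard in its bore (angle between fallen_rest's own z axis and vertical below 0.05 rad and distance between loose_saddle and fallen_mouth above 0.036 m and contact force between loose_post and fallen_rest above 20 N).
It fails at once if the post is pulled right out of its bore (distance between loose_saddle and fallen_mouth above 0.102 m).
It fails at once if the standing rest is shifted or tipped (distance of set_rest from where it was at the start of the episode above 0.015 m or angle between set_rest's own z axis and vertical above 0.2 rad).
It fails at once if the tools and things round the work are shifted (distance of any of red_basket, yellow_bottle, block_plane, bit_box, try_square, caliper, chisel, pencil from where it was at the start of the episode above 0.03 m).
It also fails if it takes over 56 s, if anything falls off the work surface, if the arm or the gripper's body presses on something with over 40 N, if the wrist force passes 120 N, or if a joint passes its speed limit or range.

## Working session

There is one attempt and no reset: what is moved stays moved. The work goes in short steps, Python scripts to look and compute and a tool call to move; the robot and the scene stay as the last step left them, time stands still between calls to the robot, and variables do not carry over. Pictures are saved under pics/ and viewed, at most 10 in all, crops included, and the job is handed in when it is done.

Besides the shell and the picture viewer there is one more tool, called after "Emit:" as name(argument=value, ...), one argument or row to a line, values as JSON. servo_tool: Moves the arm, as the interface text tells. Its arguments: {"type":"object","properties":{"deltas":{"type":"string"},"gripper":{"type":"number"},"squeeze":{"type":"number"}},"required":["deltas"]}

```bash
mkdir -p pics; cat > h.py <<'E'
import numpy as np, cv2
from rig import manip, optics, outline_of
def save(c,name,crop=None,s=1):
    d=optics.camera(c); im=d['color'][:,:,::-1]
    if crop: r0,r1,c0,c1=crop; im=im[r0:r1,c0:c1]
    cv2.imwrite('pics/'+name,cv2.resize(im,None,fx=s,fy=s,interpolation=cv2.INTER_CUBIC)); return d
def proj(d,P):
    P=np.atleast_2d(P); E=d['extrinsics'];K=d['intrinsics']
    c=P@E[:3,:3].T+E[:3,3]; v=np.c_[c[:,0],-c[:,1],-c[:,2]]@K.T
    return v[:,:2]/v[:,2:]
def ray(d,uv):
    E=d['extrinsics'];K=d['intrinsics']
    v=np.linalg.inv(K)@[uv[0],uv[1],1]; v=np.array([v[0],-v[1],-v[2]])
    R=E[:3,:3]; return -R.T@E[:3,3], R.T@v
def at_z(d,uv,z):
    o,r=ray(d,uv); return o+r*(z-o[2])/r[2]
E
python3 - <<'E'
from h import *
D={}
for c in('side','top'):
    d=D[c]=save(c,c+'0.png',s=1.25)
    print(c,d.keys(),d['intrinsics'].tolist(),ray(d,(320,200)))
    for t in['fallen_rest','loose_saddle','set_saddle','set_rest','red_basket','yellow_bottle','block_plane','bit_box','try_square','caliper','chisel','pencil']:
        for o in outline_of(c,t)[:2]:
            r,q=o['point']; ys,xs=np.where(o['region']); print(t,round(o['p'],2),(q,r),[xs.min(),xs.max(),ys.min(),ys.max()] if len(xs) else None,at_z(d,(q,r),20).round())
print(manip.get_state())
E
```

```text
side dict_keys(['color', 'intrinsics', 'extrinsics']) [[477.95750397843506, 0.0, 325.30003438358585], [0.0, 477.95750397843506, 206.94267813271148], [0.0, 0.0, 1.0]] (array([1047.28267133,  687.17045362,  938.30123498]), array([-0.40804092, -0.63184852, -0.65924504]))
fallen_rest 0.82 (304.4, 219.9) [np.int64(288), np.int64(325), np.int64(196), np.int64(237)] [ 561. -147.   20.]
fallen_rest 0.22 (383.2, 270.2) [np.int64(357), np.int64(402), np.int64(227), np.int64(299)] [495. 118.  20.]
loose_saddle 0.78 (325.4, 240.9) [np.int64(313), np.int64(337), np.int64(230), np.int64(250)] [558. -47.  20.]
set_saddle 0.9 (380.1, 240.6) [np.int64(370), np.int64(397), np.int64(228), np.int64(257)] [437.  33.  20.]
red_basket 0.56 (308.1, 356.2) [np.int64(260), np.int64(358), np.int64(312), np.int64(399)] [778. 214.  20.]
yellow_bottle 0.68 (292.7, 293.5) [np.int64(280), np.int64(304), np.int64(270), np.int64(315)] [720.  53.  20.]
yellow_bottle 0.16 (304.9, 218.2) [np.int64(288), np.int64(325), np.int64(196), np.int64(237)] [ 556. -152.   20.]
bit_box 0.78 (302.8, 166.1) [np.int64(275), np.int64(
[... 2683 characters left out ...]
253)] [409. 245.  20.]
{'clock': 1.3, 'joint_pos': array([-1.19161107e+00,  1.23805712e-01,  1.65024808e+00,  2.23571691e-07,
        1.36747853e+00, -8.25823768e-02]), 'qd': array([ 0.00079412, -0.000769  ,  0.00055499,  0.00090329, -0.00130572,
       -0.00133742]), 'tau': array([ 4.90926268e-04, -4.17589653e+01, -3.60220706e+01,  7.76016223e-02,
        4.30065882e-02, -2.77961982e-05]), 'eef_pos': array([ 289.5858956 , -581.94666614,  233.68324479]), 'orientation': array([3.14153251e+00, 4.75824105e-06, 4.61767590e-01]), 'ft_force': array([ 0.10689453,  0.55111622, -0.1467701 ]), 'torque': array([ 0.01631774, -0.01623365,  0.05622148]), 'grip_force': 0.0, 'grip_width': 95.20416420049223}
```

View crops.

```bash
python3 - <<'E'
import cv2
# build crops from saved (1.25x) images
s=cv2.imread('pics/side0.png');t=cv2.imread('pics/top0.png')
cv2.imwrite('pics/s_crop.png',cv2.resize(s[225:395,325:525],None,fx=4,fy=3.5,interpolation=cv2.INTER_CUBIC) if 0 else cv2.resize(s[225:375,340:540],None,fx=4,fy=4,interpolation=cv2.INTER_CUBIC))
cv2.imwrite('pics/t_crop.png',cv2.resize(t[190:340,290:490],None,fx=4,fy=4,interpolation=cv2.INTER_CUBIC))
E
```

```text
(no output)
```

View pics/s_crop.png

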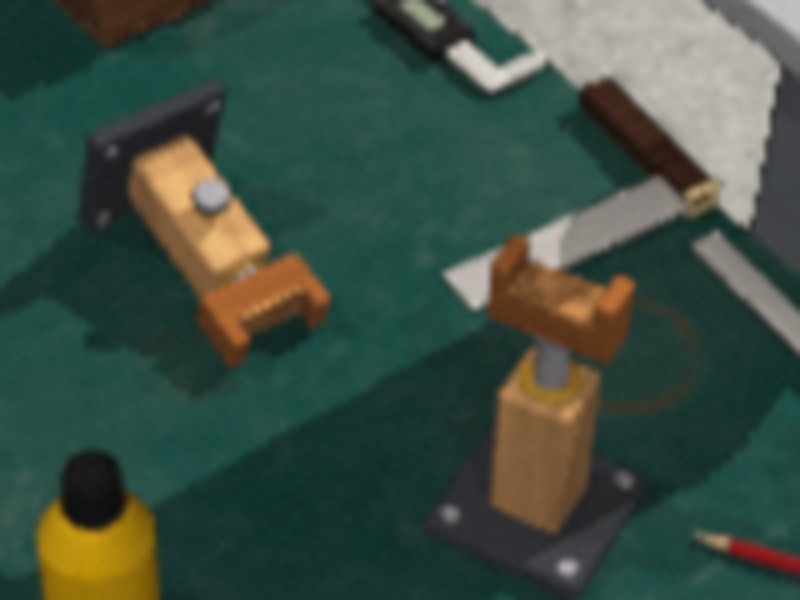

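View pics/t_crop.png

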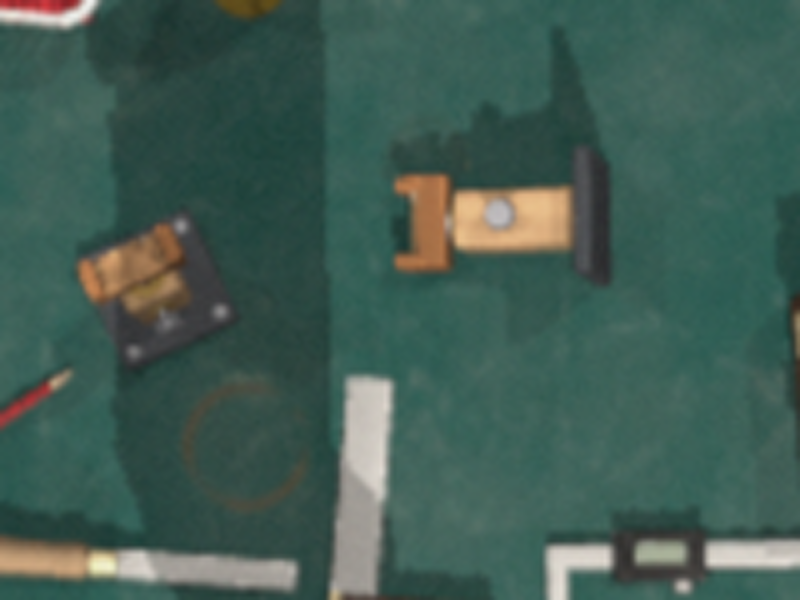

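View pics/side0.png

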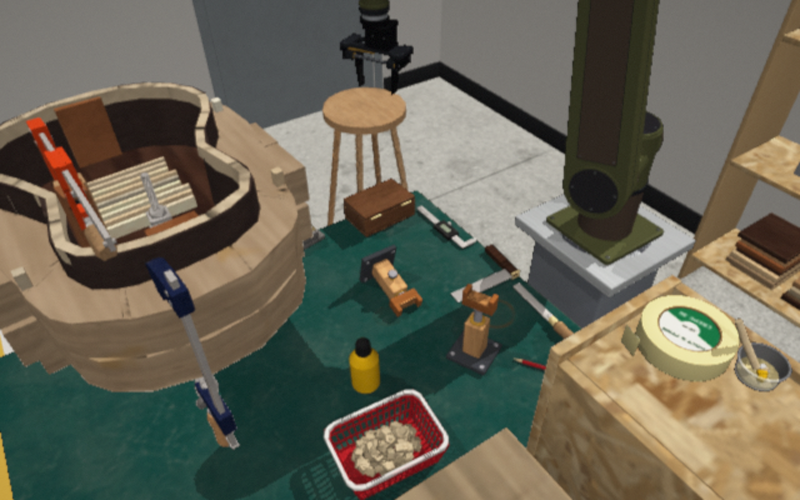

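The side crop shows the fallen rest with its thumbscrew at about (211,195), its foot corners at (90,135) and (222,85), and its saddle towards +y. The top crop shows its axis nearly along world y, with the thumbscrew at (499,213). The set rest stands at left, its foot turned about 27°. I'll fit both poses from these points.

```bash
cat >> h.py <<'E'
from scipy.optimize import least_squares
A=np.deg2rad(13)
def fallen(p):
    x,y,yaw=p; h=np.array([np.cos(yaw),np.sin(yaw),0]); u=np.array([0,0,1.])
    Z=h*np.cos(A)-u*np.sin(A); X=-h*np.sin(A)-u*np.cos(A); Y=np.cross(Z,X)
    return np.c_[X,Y,Z], np.array([x,y,42*np.cos(A)+12*np.sin(A)])
def upright(p):
    x,y,yaw=p[:3]; c,s=np.cos(yaw),np.sin(yaw)
    return np.array([[c,-s,0],[s,c,0],[0,0,1.]]), np.array([x,y,0.])
E
cat > fit.py <<'E'
from h import *
D={c:optics.camera(c) for c in('side','top')}
tc=lambda u,v:((290+u/4)/1.25,(190+v/4)/1.25)
sc=lambda u,v:((340+u/4)/1.25,(225+v/4)/1.25)
F=[('top',(-36,0,62),tc(499,213)),('top',(-19,19,100),tc(453,190)),('top',(-19,-19,100),tc(453,250)),('top',(-19,19,12),tc(572,187)),('top',(-19,-19,12),tc(572,250)),
('top',(-42,42,12),tc(575,148)),('top',(-42,-42,12),tc(577,277)),
('side',(-36,0,62),sc(211,193)),('side',(-42,42,12),sc(92,135)),('side',(-42,-42,12),sc(222,87)),('side',(-12,31,103),sc(201,303)),('side',(-12,-31,103),sc(308,258))]
def res(p,flip):
    R,t=fallen(p); out=[]
    for c,q,uv in F:
        q=np.array(q,float); q[1]*=flip
        out.append(proj(D[c],R@q+t)[0]-uv)
    return np.concatenate(out)
for f in(1,-1):
    r=least_squares(res,[556,-190,1.57],args=(f,),loss='soft_l1')
    print(f,r.x,r.cost); 
    if r.cost<60: print(r.fun.reshape(-1,2).round(1).tolist())
    R,t=fallen(r.x); print('pillar86',(R@[0,0,86]+t).round(1))
# set rest: unknown x,y,yaw,draw ; yaw such that -x is where the thumbscrew is
S=[('top',(-42,-42,12),tc(133,365)),('top',(-42,42,12),None),('top',(42,-42,12),tc(183,213)),('top',(-42,-42,12),None)]
S=[]
def foot(c,pts): return [(c,'foot',p) for p in pts]
topf=[tc(131,366),tc(236,313),tc(183,213)]
sidf=[sc(428,525),sc(572,592),sc(646,490)]
def setres(p,dbg=False):
    R,t=upright(p); out=[]
    C=np.array([[sx*42,sy*42,12] for sx in(1,-1) for sy in(1,-1)])@R.T+t
    for c,l in(('top',topf),('side',sidf)):
        P=proj(D[c],C)
        for uv in l: d=P-uv; out.append(d[np.argmin((d**2).sum(1))])
    z=lambda h:h+p[3]
    C=np.array([[sx*12,sy*31,z(h)] for sx in(1,-1) for sy in(1,-1) for h in(103,138)])@R.T+t
    P=proj(D['side'],C)
    for uv in [sc(492,312),sc(610,361),sc(633,280),sc(613,300),sc(632,335)]:
        d=P-uv; out.append(d[np.argmin((d**2).sum(1))])
    P=proj(D['top'],C)
    for uv in [tc(78,265),tc(92,302),tc(185,262),tc(170,224)]:
        d=P-uv; out.append(d[np.argmin((d**2).sum(1))])
    return np.concatenate(out)
b=min((least_squares(setres,[510,136,np.deg2rad(a),d],loss='soft_l1',diff_step=1e-4) for a in(-75,-60,-30,-20,15,30) for d in(20,30)),key=lambda r:r.cost)
print('set',b.x,np.rad2deg(b.x[2]),b.cost,b.fun.reshape(-1,2).round(1).tolist())
E
python3 fit.py
```

```text
1 [ 551.53846461 -171.04339161    1.50528828] 221.58516142607078
pillar86 [557.  -87.4  24.3]
-1 [ 553.13283358 -170.39502024    1.54904295] 14.641854270394624
[[-0.1, -0.1], [-1.1, -0.3], [-1.2, -1.0], [1.2, -0.2], [1.1, -1.3], [-0.5, -0.4], [-1.1, -0.6], [0.7, -2.1], [1.7, 0.5], [2.3, -1.1], [-0.1, -3.2], [-1.9, -3.2]]
pillar86 [555.  -86.6  24.3]
set [5.15277574e+02 1.29986355e+02 4.21710446e-01 3.36131517e+01] 24.16222876060297 11.426443609717944 [[-2.2, 0.1], [-0.3, 0.3], [0.2, -2.2], [-1.0, -1.7], [1.0, -0.5], [1.2, -3.4], [-1.2, -0.1], [-0.5, 0.5], [1.0, -0.6], [0.3, 2.0], [-0.3, -0.9], [-0.2, 0.0], [0.1, -0.4], [-0.2, -0.6], [-0.3, 0.0]]
```

Emit:
servo_tool(
  deltas="0.5 1 0 0 0 0.055;0.5 1 0 0 0 0.055;0.5 1 0 0 0 0.055;0.5 1 0 0 0 0.055;0.5 1 0 0 0 0.055",
  gripper=0,
)

```text
clock: 2.02
eef_pos: [340.4, -480.3, 233.8]
orientation: [3.141, -0.0, 0.681]
ft_force: [-0.1, 0.1, 0.5]
grip_width: 95.3
grip_force: 0.0
```

Emit:
servo_tool(
  deltas="0.5 1 0 0 0 0.055;0.5 1 0 0 0 0.055;0.5 1 0 0 0 0.055;0.5 1 0 0 0 0.055;0.5 1 0 0 0 0.055",
)

```text
clock: 2.65
eef_pos: [390.2, -380.6, 233.7]
orientation: [3.142, -0.0, 0.897]
ft_force: [-0.3, 0.1, 0.5]
grip_width: 94.8
grip_force: 0.0
```

Emit:
servo_tool(
  deltas="0.5 1 0 0 0 0.055;0.5 1 0 0 0 0.055;0.5 1 0 0 0 0.055;0.5 1 0 0 0 0.055;0.5 1 0 0 0 0.055",
)

```text
clock: 3.28
eef_pos: [440.1, -280.6, 233.7]
orientation: [3.142, 0.0, 1.113]
ft_force: [0.0, -0.1, 0.1]
grip_width: 95.3
grip_force: 0.0
```

Emit:
servo_tool(
  deltas="0.5 1 0 0 0 0.055;0.5 1 0 0 0 0.055;0.5 1 0 0 0 0.055;0.5 1 0 0 0 0.055;0.5 1 0 0 0 0.055",
)

```text
clock: 3.9
eef_pos: [489.9, -180.5, 233.7]
orientation: [3.141, 0.0, 1.329]
ft_force: [-0.2, -0.7, -0.2]
grip_width: 95.0
grip_force: 0.0
```

Emit:
servo_tool(
  deltas="0.6 1 -0.5 -0.07 0 0.055;0.6 1 -0.5 -0.07 0 0.055;0.6 1 -0.5 -0.07 0 0.055;0.6 1 -0.5 -0.07 0 0.055;0.6 1 -0.5 -0.06 0 0.055",
)

```text
clock: 4.53
eef_pos: [549.9, -80.3, 183.5]
orientation: [3.103, 0.265, 1.541]
ft_force: [0.2, 0.0, 0.1]
grip_width: 95.5
grip_force: 0.0
```

Emit:
servo_tool(
  deltas="0.13 0.6 -1 0 0 0.005;0.13 0.6 -1 0 0 0.005;0 -0.27 -1 0 0 0;0 -0.27 -1 0 0 0;0 -0.27 -1 0 0 0",
)

```text
clock: 5.15
eef_pos: [554.0, -74.5, 81.8]
orientation: [3.105, 0.263, 1.545]
ft_force: [0.2, -0.7, -0.2]
grip_width: 95.3
grip_force: 0.0
```

Emit:
servo_tool(
  deltas="0 -0.27 -0.98 0 0 0;0 -0.27 -0.7 0 0 0;0 -0.25 -0.6 0 0 0;0 -0.15 -0.5 0 0 0;0 0 0 0 0 0",
)

```text
clock: 5.78
eef_pos: [554.3, -93.1, 27.2]
orientation: [3.105, 0.264, 1.546]
ft_force: [-0.5, 0.2, -0.4]
grip_width: 95.2
grip_force: 0.0
```

```bash
python3 - <<'E'
from h import *
a=optics.camera('side')['color'][150:290,260:400,::-1];b=optics.camera('top')['color'][150:250,270:410,::-1]
f=lambda i:cv2.resize(i,(400,int(400*i.shape[0]/i.shape[1])),interpolation=cv2.INTER_CUBIC)
a,b=f(a),f(b);b=np.vstack([b,np.zeros((400-b.shape[0],400,3),np.uint8)])
cv2.imwrite('pics/c1.png',np.hstack([a,b])); print(manip.get_state()['eef_pos'],manip.get_state()['joint_pos'])
E
```

```text
[555.18886958 -92.92347455  28.43525487] [-0.1374319   0.13496284  2.03244732 -0.32339876  0.92996592  0.0713015 ]
```

View pics/c1.png

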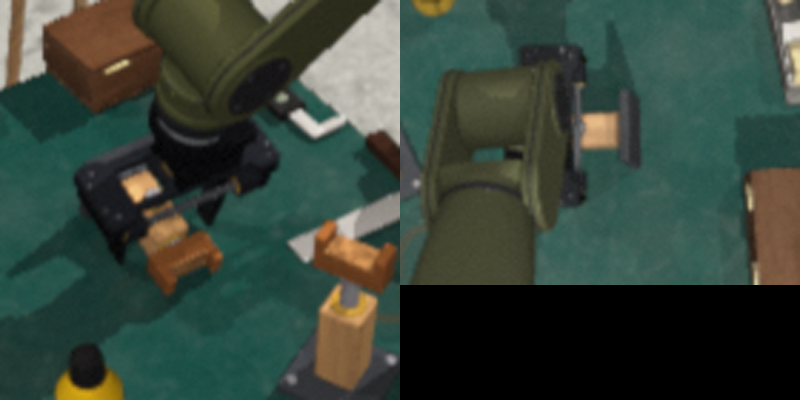

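The fingers straddle the pillar, short of the saddle. I'll shift slightly towards the mouth, lower a little and close.

Emit:
servo_tool(
  deltas="0 0.2 -0.12 0 0 0;0 0 0 0 0 0;0 0 0 0 0 0;0 0 0 0 0 0;0 0 0 0 0 0",
)

```text
clock: 6.5
eef_pos: [554.8, -89.0, 25.7]
orientation: [3.104, 0.264, 1.546]
ft_force: [0.3, 0.6, -0.0]
grip_width: 94.9
grip_force: 0.0
```

Emit:
servo_tool(
  deltas="0 0 0 0 0 0;0 0 0 0 0 0;0 0 0 0 0 0;0 0 0 0 0 0;0 0 0 0 0 0",
  gripper=1,
  squeeze=25,
)

```text
clock: 7.12
eef_pos: [554.8, -88.9, 25.6]
orientation: [3.104, 0.264, 1.546]
ft_force: [-0.4, -0.8, -0.8]
grip_width: 50.5
grip_force: 0.0
```

Emit:
servo_tool(
  deltas="0 0 0 0 0 0;0 0 0 0 0 0;0 0 0 0 0 0",
)

```text
clock: 7.5
eef_pos: [555.5, -88.8, 26.1]
orientation: [3.102, 0.264, 1.546]
ft_force: [3.3, 2.0, 0.8]
grip_width: 38.9
grip_force: 24.5
```

Emit:
servo_tool(
  deltas="0 -0.12 0.28 0.06 0 0;0 -0.12 0.3 0.08 0 0;0 -0.13 0.3 0.08 0 0;0 -0.2 0.36 0.089 0 0;0 -0.23 0.34 0.089 0 0",
)

```text
clock: 8.12
eef_pos: [552.0, -104.0, 54.7]
orientation: [3.118, -0.053, 1.546]
ft_force: [0.2, -1.6, -7.9]
grip_width: 37.8
grip_force: 25.0
```

```bash
python3 - <<'E'
from h import *
a=optics.camera('side')['color'][160:280,260:400,::-1]
cv2.imwrite('pics/c2.png',cv2.resize(a,None,fx=5,fy=5,interpolation=cv2.INTER_CUBIC)); s=manip.get_state();print(s['eef_pos'],s['torque'],s['ft_force'],s['joint_pos'])
E
```

```text
[ 552.69905415 -105.77964834   55.79499959] [ 0.19607126 -0.02161336 -0.08981527] [-0.43983975 -2.21963983 -6.631942  ] [-0.31291093  0.1041895   1.99293678  0.06767381  1.03611305 -0.32024367]
```

View pics/c2.png

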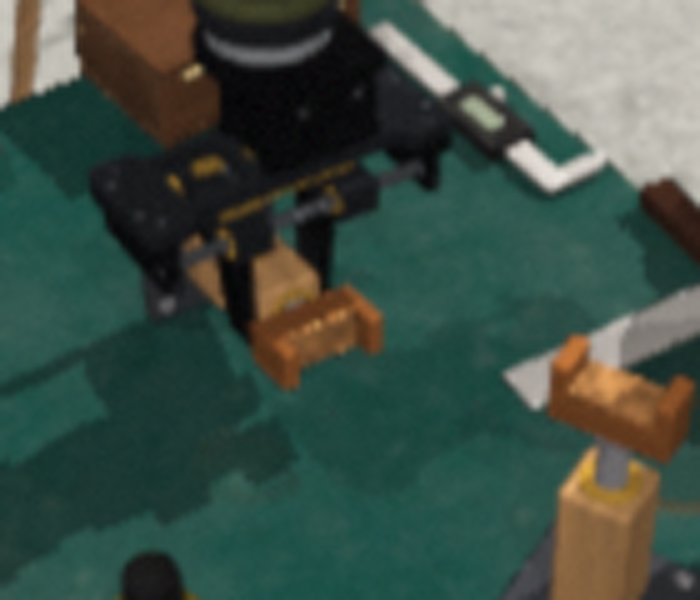

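The pillar is held and the rest is now about level, with its foot at the table and the post home. I'll continue along the arc.

Emit:
servo_tool(
  deltas="0.1 -0.25 0.31 0.089 0 0;0 -0.28 0.29 0.089 0 0;0 -0.31 0.27 0.089 0 0;0 -0.33 0.24 0.089 0 0;0 -0.35 0.21 0.089 0 0",
  squeeze=20,
)

```text
clock: 8.8
eef_pos: [554.5, -134.7, 81.4]
orientation: [3.127, -0.401, 1.543]
ft_force: [-0.8, -0.3, -6.9]
grip_width: 38.1
grip_force: 20.0
```

Emit:
servo_tool(
  deltas="0 -0.37 0.18 0.089 0 0;0 -0.38 0.14 0.089 0 0;0 -0.4 0.11 0.089 0 0;0 -0.4 0.08 0.089 0 0;0 -0.41 0.04 0.089 0 0",
)

```text
clock: 9.43
eef_pos: [554.8, -173.9, 92.5]
orientation: [3.141, -0.75, 1.533]
ft_force: [-1.3, 0.6, -6.9]
grip_width: 37.9
grip_force: 20.0
```

```bash
python3 - <<'E'
from h import *
a=optics.camera('side')['color'][150:270,260:400,::-1]
cv2.imwrite('pics/c3.png',cv2.resize(a,None,fx=5,fy=5,interpolation=cv2.INTER_CUBIC)); s=manip.get_state();print(s['eef_pos'],s['torque'],s['ft_force'],s['joint_pos'],s['orientation'])
E
```

```text
[ 554.84875109 -175.15076598   92.30703516] [-0.14154396  0.36182454  0.30239744] [-2.82241727  0.58985805 -2.24389118] [-0.66568082  0.34644431  1.77509724  0.58764535  1.52970786 -0.80791589] [ 3.14117022 -0.75234887  1.53133668]
```

View pics/c3.png

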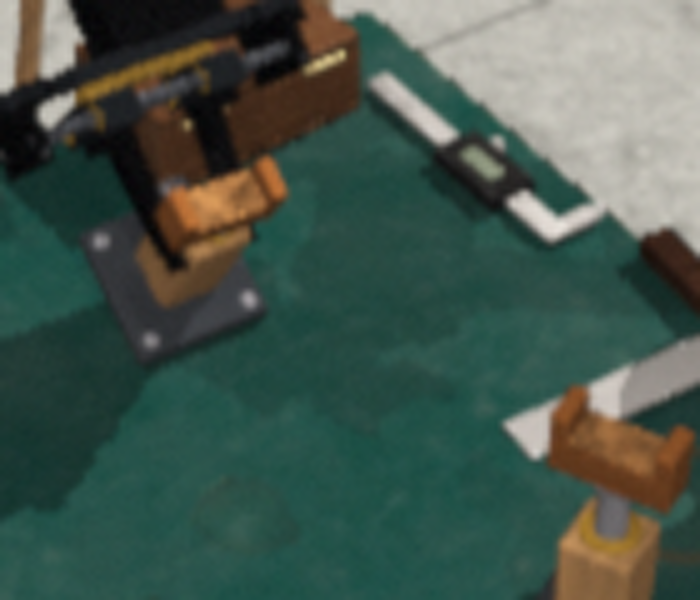

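The rest has swung nearly upright in the fingers, with its foot near flat and the saddle by the fingers. I'll loosen the grip, let it settle, and turn the tool flatter to clear the saddle.

Emit:
servo_tool(
  deltas="0 0 0 0 0 0;0 0 -0.1 0.05 0 0;0 0 0 0.1 0 0;0 0 0 0.1 0 0;0 0 0 0.1 0 0",
  squeeze=4,
)

```text
clock: 10.1
eef_pos: [557.4, -174.9, 94.1]
orientation: [-3.137, -1.024, 1.528]
ft_force: [-2.1, -3.0, 0.9]
grip_width: 38.2
grip_force: 4.0
```

Emit:
servo_tool(
  deltas="0 0 0 0.1 0 0;0 0 0 0.07 0 0;0 0 0 0 0 0;0 0 0 0 0 0;0 0 0 0 0 0",
)

```text
clock: 10.72
eef_pos: [557.2, -174.4, 93.0]
orientation: [-3.121, -1.154, 1.514]
ft_force: [1.1, -0.8, 0.5]
grip_width: 38.0
grip_force: 4.0
```

```bash
python3 - <<'E'
from h import *
a=optics.camera('side')['color'][150:270,260:400,::-1]
cv2.imwrite('pics/c4.png',cv2.resize(a,None,fx=5,fy=5,interpolation=cv2.INTER_CUBIC)); s=manip.get_state();print(s['eef_pos'],s['torque'],s['ft_force'],s['joint_pos'],s['orientation'])
E
```

```text
[ 557.21180745 -174.39459954   93.03309042] [-0.49858602 -0.2926434  -0.23119429] [ 0.81415696 -2.87326383  0.69691835] [-0.73550731  0.5379344   1.69016407  0.79882746  1.79218531 -0.89268205] [-3.12119439 -1.1541973   1.51366841]
```

View pics/c4.png

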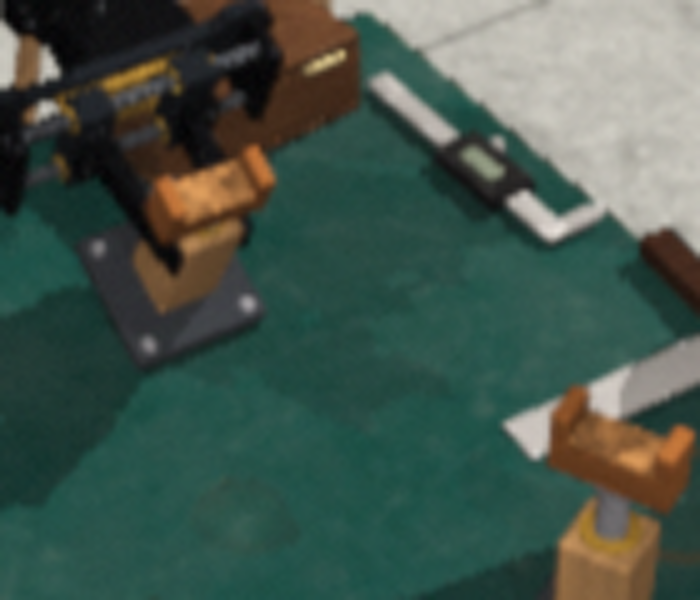

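The rest now looks upright on its foot. I'll lower slightly to be sure, open a little and back straight out.

Emit:
servo_tool(
  deltas="0 0 -0.15 0 0 0;0 0 -0.15 0 0 0;0 0 0 0 0 0",
)

```text
clock: 11.15
eef_pos: [557.1, -174.6, 87.3]
orientation: [-3.121, -1.156, 1.513]
ft_force: [1.0, -2.0, 4.7]
grip_width: 38.5
grip_force: 4.0
```

Emit:
servo_tool(
  deltas="0 0 0 0 0 0;0 0 0 0 0 0;0 0 0 0 0 0;0 0 0 0 0 0",
  gripper=0.35,
)

```text
clock: 11.65
eef_pos: [556.3, -174.3, 85.9]
orientation: [-3.114, -1.155, 1.508]
ft_force: [-0.7, -1.7, -3.2]
grip_width: 61.4
grip_force: 1.7
```

Emit:
servo_tool(
  deltas="0 -0.4 0.05 0 0 0;0 -0.7 0.1 0 0 0;0 -0.9 0.3 0 0 0;0 -0.9 0.3 0 0 0;0 -0.9 0.4 0 0 0",
)

```text
clock: 12.28
eef_pos: [556.7, -252.1, 109.9]
orientation: [-3.118, -1.155, 1.51]
ft_force: [-1.4, 1.6, -3.1]
grip_width: 61.9
grip_force: 4.0
```

```bash
python3 - <<'E'
from h import *
a=optics.camera('side')['color'][140:280,260:400,::-1];b=optics.camera('top')['color'][150:250,270:410,::-1]
f=lambda i:cv2.resize(i,(400,int(400*i.shape[0]/i.shape[1])),interpolation=cv2.INTER_CUBIC)
a,b=f(a),f(b);b=np.vstack([b,np.zeros((400-b.shape[0],400,3),np.uint8)])
cv2.imwrite('pics/c5.png',np.hstack([a,b]));s=manip.get_state();print(s)
E
```

```text
{'clock': 12.375, 'joint_pos': array([-0.81470736,  0.59884742,  1.55897747,  0.75505253,  1.88545804,
       -0.88948306]), 'qd': array([ 0.0211608 , -0.00864681,  0.03494274,  0.0189892 ,  0.00516239,
       -0.00272058]), 'tau': array([-4.54547592e-01, -5.25201917e+01, -2.80194855e+01,  1.69906463e+00,
        1.56450011e+00,  2.13173905e-02]), 'eef_pos': array([ 557.394653  , -253.47163036,  111.31784895]), 'orientation': array([-3.12506311, -1.15361899,  1.51533394]), 'ft_force': array([-1.6923118 ,  1.40320686,  1.53149539]), 'torque': array([-0.24959842,  0.13709973,  0.29540786]), 'grip_force': 3.9514695297111757, 'grip_width': 61.76254306433404}
```

View pics/c5.png

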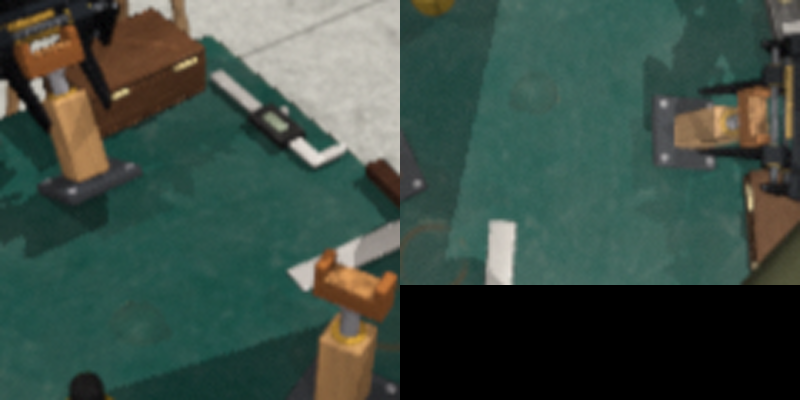

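The tool caught the saddle ends (62 mm, the same as my opening) and dragged and tilted the rest about 30° towards -y. I'll ease it back forward slowly, then open wider.

Emit:
servo_tool(
  deltas="0 0.4 -0.1 0 0 0;0 0.4 -0.12 0 0 0;0 0.4 -0.12 0 0 0;0 0.4 -0.12 0 0 0;0 0.4 -0.12 0 0 0",
)

```text
clock: 13.0
eef_pos: [556.9, -209.4, 97.9]
orientation: [-3.119, -1.156, 1.512]
ft_force: [-0.6, 2.3, 2.4]
grip_width: 62.0
grip_force: 3.7
```

```bash
python3 - <<'E'
from h import *
a=optics.camera('side')['color'][140:280,260:400,::-1];b=optics.camera('top')['color'][150:250,300:440,::-1]
f=lambda i:cv2.resize(i,(400,int(400*i.shape[0]/i.shape[1])),interpolation=cv2.INTER_CUBIC)
a,b=f(a),f(b);b=np.vstack([b,np.zeros((400-b.shape[0],400,3),np.uint8)])
cv2.imwrite('pics/c6.png',np.hstack([a,b]));s=manip.get_state();print(s['eef_pos'],s['ft_force'],s['grip_width'],s['grip_force'])
E
```

```text
[ 556.73781848 -209.10216337   97.57040082] [0.99778106 3.49969397 1.7909836 ] 62.13164763154257 3.5531644304023757
```

View pics/c6.png

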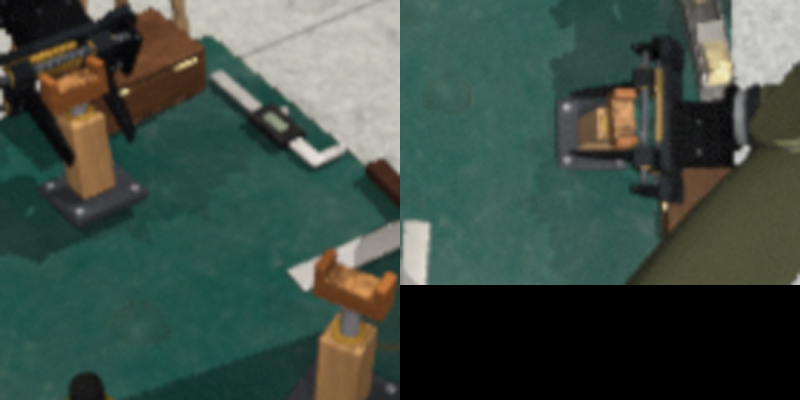

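The rest leans much less now, and its saddle ends are still clamped between the fingers. I'll ease a little further forward and then open fully.

Emit:
servo_tool(
  deltas="0 0.3 -0.1 0 0 0;0 0.3 -0.1 0 0 0;0 0.15 -0.1 0 0 0;0 0 0 0 0 0",
)

```text
clock: 13.6
eef_pos: [556.6, -195.2, 91.3]
orientation: [-3.116, -1.155, 1.509]
ft_force: [0.6, 3.2, -0.9]
grip_width: 61.5
grip_force: 2.6
```

Emit:
servo_tool(
  deltas="0 0 0 0 0 0;0 0 0 0 0 0;0 0 0 0 0 0;0 0 0 0 0 0;0 0 0 0 0 0",
  gripper=0,
)

```text
clock: 14.22
eef_pos: [556.8, -195.6, 92.1]
orientation: [-3.118, -1.155, 1.511]
ft_force: [-0.2, 0.1, -0.6]
grip_width: 94.8
grip_force: 0.0
```

```bash
cat > look.py <<'E'
from h import *
def look(things=('fallen_rest','loose_saddle','set_saddle','set_rest')):
    for c in('side','top'):
        d=optics.camera(c)
        for t in things:
            for o in outline_of(c,t)[:2]:
                r,q=o['point']; ys,xs=np.where(o['region']); print(c,t,round(o['p'],2),(q,r),[int(v) for v in (xs.min(),xs.max(),ys.min(),ys.max())],at_z(d,(q,r),50).round(),at_z(d,(q,r),120).round())
    s=manip.get_state();print(s['clock'],s['eef_pos'],s['ft_force'],s['grip_width'],s['grip_force'])
look()
E
python3 look.py
```

```text
side fallen_rest 0.97 (291.5, 207.9) [274, 311, 184, 222] [ 581. -181.   50.] [ 618. -113.  120.]
side fallen_rest 0.19 (316.9, 166.7) [275, 331, 142, 184] [ 420. -298.   50.] [ 470. -221.  120.]
side loose_saddle 0.59 (294.0, 178.2) [279, 302, 168, 187] [ 507. -290.   50.] [ 550. -213.  120.]
side set_saddle 0.73 (383.0, 240.2) [370, 397, 227, 256] [450.  58.  50.] [497. 108. 120.]
side set_rest 0.8 (380.0, 272.5) [356, 401, 227, 299] [524. 138.  50.] [565. 181. 120.]
top fallen_rest 0.84 (362.9, 197.6) [354, 378, 185, 207] [ 545. -206.   50.] [ 536. -199.  120.]
top fallen_rest 0.55 (257.7, 205.5) [248, 268, 197, 211] [522. 141.  50.] [514. 133. 120.]
top loose_saddle 0.71 (371.3, 193.3) [366, 374, 182, 202] [ 560. -234.   50.] [ 550. -226.  120.]
top set_saddle 0.6 (257.8, 205.4) [248, 268, 197, 211] [522. 141.  50.] [514. 133. 120.]
top set_rest 0.57 (260.2, 207.0) [248, 278, 195, 224] [517. 133.  50.] [509. 125. 120.]
top set_rest 0.36 (246.2, 265.3) [216, 290, 258, 268] [327. 177.  50.] [328. 167. 120.]
14.725 [ 556.78093887 -195.47658633   92.04569531] [0.53794148 0.33442418 0.16818487] 95.05611220392711 0.0
```

Emit:
servo_tool(
  deltas="-0.2 -0.45 0.2 0 0 0;-0.1 -0.9 0.4 0 0 0;0 -0.9 0.4 0 0 0;0 -0.9 0.4 0 0 0;0 -0.9 0.4 0 0 0",
)

```text
clock: 15.35
eef_pos: [550.8, -278.2, 128.8]
orientation: [-3.119, -1.155, 1.512]
ft_force: [0.3, -0.2, 0.0]
grip_width: 95.1
grip_force: 0.0
```

Emit:
servo_tool(
  deltas="0 -0.7 0.5 0 0 0;0 -0.3 1 0 0 0;0 0 1 -0.15 0 0;0 0 1 -0.2 0 0;0 0 1 -0.2 0 0",
)

```text
clock: 15.98
eef_pos: [550.9, -296.8, 220.2]
orientation: [3.13, -0.718, 1.539]
ft_force: [-0.0, 0.0, 0.1]
grip_width: 95.4
grip_force: 0.0
```

Emit:
servo_tool(
  deltas="0 0 1 -0.2 0 0;0 0 0 -0.2 0 0;0 0 0 -0.2 0 0;0 0 0 -0.2 0 0;0 0 0 -0.12 0 0",
)

```text
clock: 16.6
eef_pos: [551.1, -295.4, 240.4]
orientation: [3.108, 0.002, 1.547]
ft_force: [0.2, 1.2, -0.3]
grip_width: 95.2
grip_force: 0.0
```

```bash
python3 look.py; python3 - <<'E'
from h import *
a=optics.camera('side')['color'][150:300,260:430,::-1];b=optics.camera('top')['color'][160:250,240:400,::-1]
f=lambda i:cv2.resize(i,(640,int(640*i.shape[0]/i.shape[1])),interpolation=cv2.INTER_CUBIC)
f2=lambda i:cv2.resize(i,None,fx=4,fy=3.2,interpolation=cv2.INTER_CUBIC)
a=cv2.resize(a,None,fx=2.3,fy=2.3,interpolation=cv2.INTER_CUBIC);b=cv2.resize(b,None,fx=2.5,fy=2.5,interpolation=cv2.INTER_CUBIC)
h=max(a.shape[0],b.shape[0]);p=lambda i:np.vstack([i,np.zeros((h-i.shape[0],i.shape[1],3),np.uint8)])
cv2.imwrite('pics/c7.png',np.hstack([p(a),p(b)])); print(a.shape,b.shape)
E
```

```text
side fallen_rest 0.61 (291.2, 207.1) [274, 311, 184, 222] [ 580. -184.   50.] [ 617. -116.  120.]
side loose_saddle 0.54 (289.9, 203.3) [275, 311, 184, 222] [ 575. -200.   50.] [ 612. -130.  120.]
side loose_saddle 0.53 (291.9, 179.5) [279, 303, 167, 187] [ 515. -288.   50.] [ 557. -211.  120.]
side set_saddle 0.57 (383.3, 240.6) [370, 398, 227, 257] [450.  59.  50.] [497. 109. 120.]
side set_rest 0.78 (380.3, 271.7) [358, 400, 227, 299] [522. 136.  50.] [563. 180. 120.]
top fallen_rest 0.88 (361.1, 196.0) [354, 378, 184, 208] [ 551. -200.   50.] [ 541. -193.  120.]
top fallen_rest 0.42 (369.3, 193.5) [365, 373, 182, 202] [ 559. -227.   50.] [ 549. -219.  120.]
top loose_saddle 0.69 (370.5, 195.7) [366, 373, 182, 202] [ 552. -231.   50.] [ 542. -223.  120.]
top set_saddle 0.73 (258.7, 204.1) [249, 267, 198, 210] [527. 138.  50.] [518. 130. 120.]
top set_saddle 0.3 (257.5, 209.3) [247, 278, 195, 225] [509. 142.  50.] [502. 134. 120.]
top set_rest 0.83 (261.3, 208.8) [247, 278, 194, 225] [511. 130.  50.] [503. 122. 120.]
top set_rest 0.74 (281.1, 144.1) [271, 288, 135, 154] [728.  65.  50.] [711.  60. 120.]
17.1 [ 550.60953313 -297.16649566  237.73011881] [ 1.25565702 -0.72267825  0.98116723] 95.20570925464673 0.0
(345, 391, 3) (225, 400, 3)
```

```bash
python3 - <<'E'
from h import *
A=optics.camera('side')['color'][:,:,::-1];B=optics.camera('top')['color'][:,:,::-1]
u=lambda i:cv2.resize(i,None,fx=5,fy=5,interpolation=cv2.INTER_CUBIC)
p=lambda i:np.vstack([i,np.zeros((425-i.shape[0],i.shape[1],3),np.uint8)])
cv2.imwrite('pics/c8.png',np.hstack([p(u(A[160:230,265:320])),p(u(A[220:305,350:410])),p(np.vstack([u(B[178:214,345:385]),u(B[190:228,243:283])]))]))
E
```

```text
(no output)
```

View pics/c8.png

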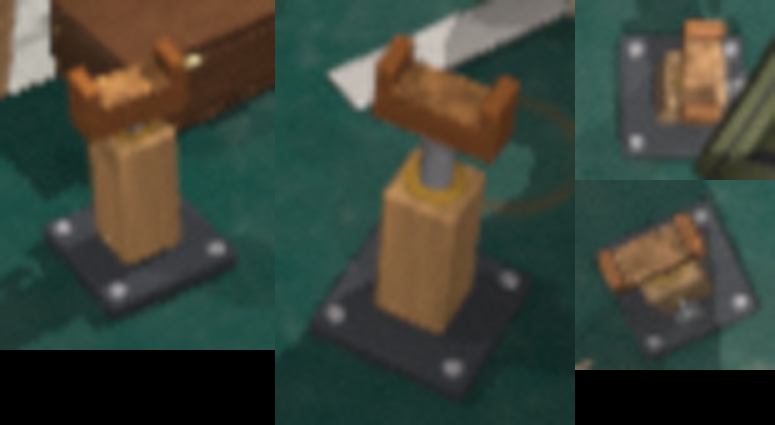

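The rest stands upright on its foot at about (551,-220). Some bush or rod shows under its saddle, so I'll fit both rests with draw as a parameter.

```bash
cat > fit2.py <<'E'
from h import *
D={c:optics.camera(c) for c in('side','top')}
def run(name,side,top,x0):
    def model(p,near):
        R,t=upright(p)
        return lambda q:R@np.array(q,float)+t
    def res(p):
        R,t=upright(p); s=p[5]; out=[]
        Rs=upright([0,0,p[2]+p[4]])[0]
        for c,l in(('side',side),('top',top)):
            d=D[c]
            for k,uv in l:
                if k=='screw': P=[R@[a*s,b*s,12]+t for a in(1,-1) for b in(1,-1)]
                elif k=='pt': P=[R@[a*19,b*19,100]+t for a in(1,-1) for b in(1,-1)]
                elif k=='pb': P=[R@[a*19,b*19,12]+t for a in(1,-1) for b in(1,-1)]
                elif k=='foot': P=[R@[a*42,b*42,12]+t for a in(1,-1) for b in(1,-1)]
                elif k=='sb': P=[Rs@[a*12,b*31,103+p[3]]+t for a in(1,-1) for b in(1,-1)]
                elif k=='st': P=[Rs@[a*12,b*31,138+p[3]]+t for a in(1,-1) for b in(1,-1)]
                e=proj(d,np.array(P))-uv; out.append(e[np.argmin((e**2).sum(1))])
        out=np.concatenate(out); return np.r_[out,(p[5]-33)/3,p[4]/0.1]
    r=min((least_squares(res,x0+[d,0,33],loss='soft_l1',x_scale=[1,1,.02,1,.02,1],diff_step=1e-5) for d in(0,10,20,30)),key=lambda r:r.cost)
    print(name,r.x.round(2),'cost',round(r.cost,2)); print(r.fun[:-2].reshape(-1,2).round(1).tolist())
    C=np.linalg.inv(r.jac.T@r.jac); print('sd',np.sqrt(np.diag(C)).round(2))
f=lambda u,v:(265+u/5-.4,160+v/5-.4); g=lambda u,v:(350+(u-275)/5-.4,220+v/5-.4)
ft=lambda u,v:(345+(u-575)/5-.4,178+v/5-.4); gt=lambda u,v:(243+(u-575)/5-.4,190+(v-180)/5-.4)
run('fallen',[('screw',f(62,228)),('screw',f(118,290)),('screw',f(217,247)),('pt',f(132,160)),('pt',f(178,125)),('pb',f(133,262)),('foot',f(112,303)),('foot',f(45,235)),('foot',f(236,252)),('sb',f(82,140)),('sb',f(187,112)),('st',f(188,55)),('st',f(68,82)),('st',f(160,40))],
[('screw',ft(635,48)),('screw',ft(635,141)),('screw',ft(731,50)),('foot',ft(620,38)),('foot',ft(622,157)),('st',ft(685,20)),('st',ft(726,20)),('st',ft(727,121)),('st',ft(684,121)),('pt',ft(658,53)),('pt',ft(658,123))],[551,-222,np.pi/2])
run('set',[('screw',g(335,314)),('screw',g(452,368)),('screw',g(511,279)),('pt',g(443,203)),('pt',g(485,172)),('pt',g(385,178)),('pb',g(440,331)),('foot',g(313,322)),('foot',g(458,393)),('foot',g(528,288)),('sb',g(379,118)),('sb',g(497,162)),('sb',g(515,137)),('st',g(519,82)),('st',g(497,98)),('st',g(400,36)),('st',g(376,60))],
[('screw',gt(702,215)),('screw',gt(741,301)),('screw',gt(654,343)),('foot',gt(712,205)),('foot',gt(757,307)),('foot',gt(649,355)),('st',gt(598,255)),('st',gt(612,292)),('st',gt(690,214)),('st',gt(706,252)),('pt',gt(655,307)),('pt',gt(710,285))],[510,133,0.45])
E
python3 fit2.py
```

```text
fallen [ 5.5464e+02 -2.2055e+02  1.5700e+00 -6.1500e+00  4.0000e-02  3.2540e+01] cost 19.68
[[0.6, -0.6], [0.8, -0.3], [0.5, -0.4], [-2.0, -2.5], [0.6, -0.4], [-0.5, 0.8], [0.9, 0.3], [-0.4, -2.5], [1.2, -0.8], [-1.3, -1.6], [1.1, -0.1], [0.4, 1.3], [0.6, 0.0], [1.1, 0.1], [-0.2, -0.3], [0.2, 0.2], [-0.2, -0.8], [-0.0, -1.0], [0.0, -0.2], [-1.0, 0.2], [-1.6, -0.2], [-0.5, -1.0], [0.5, -0.6], [1.7, -1.3], [2.0, -3.6]]
sd [0.91 1.03 0.03 2.06 0.05 1.03]
set [5.1386e+02 1.2708e+02 4.1000e-01 2.9100e+01 2.0000e-02 3.2560e+01] cost 23.09
[[-0.1, -1.3], [0.1, -0.7], [0.3, -0.6], [2.3, 2.1], [1.3, -1.9], [-0.5, 0.6], [0.1, 0.5], [-0.9, -2.0], [0.6, -1.4], [2.0, -3.3], [-1.6, -0.5], [-1.0, 1.0], [-0.1, -0.6], [0.6, -0.2], [0.4, 3.1], [-0.1, -1.1], [-0.2, 0.4], [0.4, -0.1], [0.2, 0.3], [-0.3, -0.3], [-0.2, -1.8], [0.7, 0.5], [-0.8, 1.0], [-0.2, -0.2], [0.2, -0.5], [-0.0, -0.5], [-0.0, -1.0], [-1.4, -1.0], [-1.4, -1.4]]
sd [0.78 0.77 0.02 1.82 0.04 0.88]
```

```bash
cat > sil.py <<'E'
from h import *
from scipy.optimize import minimize
S=8
def boxes(): # saddle: block (z rel flange underside), horns
    return [((-12,12),(-31,31),(3,26)),((-12,12),(-31,-21),(26,38)),((-12,12),(21,31),(26,38))]
def render(d,p,yaw,off,sh):
    R=upright([0,0,yaw])[0]; m=np.zeros((sh[0]*S,sh[1]*S),np.uint8)
    for b in boxes():
        q=np.array([[x,y,z] for x in b[0] for y in b[1] for z in b[2]],float)@R.T+p
        uv=((proj(d,q)-off+.5)*S).astype(np.float32)
        cv2.fillConvexPoly(m,cv2.convexHull(uv).round().astype(np.int32),1)
    return cv2.resize(m.astype(np.float32),(sh[1],sh[0]),interpolation=cv2.INTER_AREA)
def fit(thing,near,yaw):
    L=[]
    for c in('side','top'):
        d=optics.camera(c); uv=proj(d,np.array(near)+[0,0,20])[0]
        best=[o for o in outline_of(c,thing) if np.hypot(o['point'][1]-uv[0],o['point'][0]-uv[1])<10 and o['region'].sum()<1.8*render(d,np.array(near,float),yaw,np.floor(uv)-30,(60,60)).sum()]
        if best:
            off=np.floor(uv)-30; o=best[0]; r0,c0=int(off[1]),int(off[0])
            L.append((d,off,o['region'][r0:r0+60,c0:c0+60].astype(np.float32))); print(c,o['p'],int(o['region'].sum()))
    f=lambda p:sum((np.abs(render(d,p[:3],p[3],off,(60,60))-m)).sum() for d,off,m in L)
    r=min((minimize(f,list(np.array(near)+[0,0,k])+[yaw],method='Nelder-Mead',options=dict(initial_simplex=np.array(list(np.array(near)+[0,0,k])+[yaw])+np.r_[np.zeros((1,4)),np.diag([6,6,8,.1])],maxiter=300)) for k in(-8,0,8)),key=lambda r:r.fun)
    print(thing,r.x.round(2),'err',round(r.fun,1)); return r.x
if __name__=='__main__':
    fit('loose_saddle',[553,-220,100],1.57)
    fit('set_saddle',[514,127,130],.42)
E
python3 sil.py
```

```text
side 0.73 292
top 0.58 179
loose_saddle [ 554.51 -221.29   98.74    1.56] err 74.8
side 0.59 486
top 0.52 161
set_saddle [5.1504e+02 1.2780e+02 1.3163e+02 4.1000e-01] err 130.6
```

Silhouette fits give 98.7 for the home saddle's flange underside (truth 100) and 131.6 for the set one, so the draw is about 33 mm. I'll turn the jaws 90° and come over the saddle.

Emit:
servo_tool(
  deltas="0.04 0.42 0 0 0 -0.22;0.04 0.42 0 0 0 -0.22;0.04 0.42 0 0 0 -0.22;0.04 0.42 0 0 0 -0.22;0 0.42 0 0 0 -0.22",
)

```text
clock: 18.42
eef_pos: [554.0, -254.2, 238.1]
orientation: [3.11, -0.002, 0.677]
ft_force: [1.2, -0.2, -0.4]
grip_width: 95.2
grip_force: 0.0
```

Emit:
servo_tool(
  deltas="0 0.42 0 0 0.021 -0.22;0 0.42 0 0 0.022 -0.22;0 0.42 0 0 0 -0.22;0 0.42 0 0 0 -0.22;0 0 0 0 0 0",
)

```text
clock: 19.05
eef_pos: [554.1, -220.6, 238.1]
orientation: [3.127, 0.028, -0.005]
ft_force: [-0.1, 0.1, 0.8]
grip_width: 95.2
grip_force: 0.0
```

```bash
python3 - <<'E'
from h import *
s=manip.get_state();print(s['clock'],s['eef_pos'],s['orientation'],s['ft_force'])
E
```

```text
19.05 [ 554.05076716 -220.56219447  238.09021988] [ 3.12667138  0.02784636 -0.00545474] [-0.0778231   0.06120759  0.76229011]
```

Emit:
servo_tool(
  deltas="0 0 -1 0.019 -0.036 0;0 0 -1 0 0 0;0 0 -1 0 0 0;0 0 -1 0 0 0;0 0 -0.8 0 0 0",
)

```text
clock: 19.68
eef_pos: [553.6, -220.7, 140.2]
orientation: [-3.141, 0.001, -0.008]
ft_force: [-0.5, -0.2, 0.5]
grip_width: 94.8
grip_force: 0.0
```

Emit:
servo_tool(
  deltas="0 0 -0.6 0 0 0;0 0 -0.2 0 0 0;0 0 -0.1 0 0 0;0 0 0 0 0 0",
)

```text
clock: 20.18
eef_pos: [554.4, -221.1, 124.7]
orientation: [3.141, -0.001, -0.008]
ft_force: [-0.9, 0.2, 0.3]
grip_width: 95.1
grip_force: 0.0
```

Emit:
servo_tool(
  deltas="0 0 0 0 0 0;0 0 0 0 0 0;0 0 0 0 0 0;0 0 0 0 0 0;0 0 0 0 0 0",
  gripper=0.68,
  squeeze=5,
)

```text
clock: 20.8
eef_pos: [554.0, -220.9, 124.0]
orientation: [-3.141, -0.0, -0.008]
ft_force: [0.1, -0.9, -0.1]
grip_width: 50.5
grip_force: 0.0
```

```bash
python3 - <<'E'
from h import *
s=manip.get_state();print(s['clock'],s['eef_pos'],s['orientation'],s['ft_force'],s['grip_width'])
from sil import fit
fit('loose_saddle',[554,-221,100],1.57)
E
```

```text
20.8 [ 553.96756511 -220.91493935  124.03959245] [-3.14131216e+00 -2.43940377e-04 -8.00684494e-03] [ 0.07010885 -0.94844909 -0.13829851] 50.54707271847123
side 0.45 143
loose_saddle [ 540.83 -281.74   48.04    2.83] err 119.6
```

Emit:
servo_tool(
  deltas="0 0 0 0 0 0;0 0 0 0 0 0;0 0 0 0 0 0;0 0 0 0 0 0;0 0 0 0 0 0",
  gripper=1,
  squeeze=5,
)

```text
clock: 21.62
eef_pos: [553.8, -220.4, 124.0]
orientation: [-3.14, 0.0, -0.008]
ft_force: [-1.6, 4.6, 2.2]
grip_width: 23.9
grip_force: 5.0
```

Emit:
servo_tool(
  deltas="0 0 0 0 0 0;0 0 0 0 0 0",
)

```text
clock: 21.88
eef_pos: [553.7, -220.5, 124.0]
orientation: [-3.14, 0.0, -0.008]
ft_force: [-2.0, 4.8, 1.8]
grip_width: 23.9
grip_force: 5.0
```

```bash
python3 - <<'E'
from h import *
for i in range(4):
    optics.camera('side'); s=manip.get_state();print(s['clock'],s['eef_pos'].round(1),s['ft_force'].round(2),s['torque'].round(2),s['grip_width'],s['grip_force'])
E
```

```text
21.925 [ 553.8 -220.5  124.1] [-1.82  5.25  2.09] [ 0.95  0.47 -0.04] 23.835728063874644 4.999545402824879
21.975 [ 553.8 -220.5  124. ] [-2.97  5.56  2.97] [ 1.06  0.43 -0.08] 23.985642415750874 4.999624080955982
22.025 [ 553.8 -220.5  124. ] [-2.56  4.43  2.6 ] [ 0.98  0.44 -0.02] 24.00147651928429 4.999589323997498
22.075 [ 553.8 -220.5  124. ] [-2.51  3.95  2.5 ] [ 1.02  0.43 -0.01] 23.733589391026136 4.9995918944478035
```

Emit:
servo_tool(
  deltas="-0.02 0.03 0 0 0 0;0 0 0 0 0 0",
)

```text
clock: 22.32
eef_pos: [553.7, -220.2, 124.0]
orientation: [-3.141, -0.001, -0.008]
ft_force: [-0.7, 4.8, 0.3]
grip_width: 24.5
grip_force: 5.0
```

Emit:
servo_tool(
  deltas="0 0.03 0 0 0 0;0 0 0 0 0 0",
)

```text
clock: 22.58
eef_pos: [553.7, -219.9, 123.9]
orientation: [3.141, -0.0, -0.008]
ft_force: [-0.5, 3.1, -1.5]
grip_width: 24.1
grip_force: 5.0
```

```bash
cat > ft.py <<'E'
from h import *
L=[]
for i in range(4):
    optics.camera('side'); s=manip.get_state(); L.append(np.r_[s['ft_force'],s['torque'],s['eef_pos']])
print(s['clock'],np.mean(L,0).round(2),s['grip_width'],s['grip_force'],s['orientation'])
E
python3 ft.py
```

```text
22.775 [ 3.1000e-01  2.7600e+00 -1.2300e+00  5.1000e-01 -4.0000e-02  1.0000e-02
  5.5363e+02 -2.1988e+02  1.2391e+02] 24.38111164610523 4.982199668884277 [ 3.14154985e+00 -4.44940890e-04 -8.00940622e-03]
```

Emit:
servo_tool(
  deltas="0 0.04 0 0 0 0;0 0 0 0 0 0",
)

```text
clock: 23.02
eef_pos: [553.5, -219.4, 124.0]
orientation: [3.141, -0.0, -0.008]
ft_force: [-0.8, -0.4, -1.9]
grip_width: 24.0
grip_force: 5.0
```

```bash
python3 ft.py
```

```text
23.225 [-2.1000e-01 -2.9000e-01 -1.5300e+00  3.0000e-02  3.0000e-02 -1.0000e-02
  5.5351e+02 -2.1924e+02  1.2403e+02] 24.401320504794334 4.981442168354988 [ 3.14149421e+00 -2.07205516e-04 -8.11387831e-03]
```

The lateral force has gone and the tool carries just the post's weight (1.5 N). Now I'll draw it up slowly.

Emit:
servo_tool(
  deltas="0 0 0.05 0 0 0;0 0 0.1 0 0 0;0 0 0.1 0 0 0;0 0 0.1 0 0 0;0 0 0 0 0 0",
  squeeze=7,
)

```text
clock: 23.85
eef_pos: [553.8, -219.0, 131.4]
orientation: [3.142, -0.001, -0.008]
ft_force: [0.1, -0.5, -2.3]
grip_width: 23.5
grip_force: 7.0
```

```bash
python3 ft.py
```

```text
24.05 [-1.5000e-01 -7.3000e-01 -1.5400e+00  4.0000e-02  0.0000e+00 -1.0000e-02
  5.5359e+02 -2.1893e+02  1.3107e+02] 24.093110851511316 6.977710425853729 [-3.14134404e+00 -2.30211290e-04 -7.99542780e-03]
```

Emit:
servo_tool(
  deltas="0 -0.01 0.14 0 0 0;0 0 0.14 0 0 0;0 0 0.14 0 0 0;0 0 0.14 0 0 0;0 0 0.14 0 0 0",
)

```text
clock: 24.68
eef_pos: [553.6, -219.1, 145.3]
orientation: [-3.141, -0.0, -0.008]
ft_force: [0.7, 0.2, -2.0]
grip_width: 23.8
grip_force: 7.0
```

Emit:
servo_tool(
  deltas="0 0 0.14 0 0 0;0 0 0.14 0 0 0;0 0 0.14 0 0 0;0 0 0.14 0 0 0;0 0 0 0 0 0",
)

```text
clock: 25.3
eef_pos: [553.8, -219.2, 156.6]
orientation: [-3.142, -0.001, -0.008]
ft_force: [1.0, -1.1, -1.4]
grip_width: 23.9
grip_force: 7.0
```

```bash
python3 ft.py; python3 - <<'E'
from h import *
from sil import fit
fit('loose_saddle',[554,-219,132],1.57)
fit('set_saddle',[514,127,130],.42)
d=optics.camera('top')
for c in('side','top'):
    optics.camera(c)
    for t in('fallen_rest','loose_post','loose_saddle'):
        print(c,t,[(o['p'],o['point'],int(o['region'].sum())) for o in outline_of(c,t)][:2])
E
```

```text
25.5 [ 3.3000e-01  3.0000e-02 -1.8300e+00  6.0000e-02  5.0000e-02 -1.0000e-02
  5.5354e+02 -2.1911e+02  1.5621e+02] 23.659815877846032 6.994358003139496 [-3.14121302e+00 -2.05786831e-05 -8.03039154e-03]
side 0.73 187
loose_saddle [ 554.76 -222.6   128.66    1.59] err 224.9
side 0.81 500
top 0.57 170
set_saddle [5.1502e+02 1.2784e+02 1.3056e+02 4.5000e-01] err 115.2
side fallen_rest [(0.65, [208.1, 290.8], 833)]
side loose_post [(0.61, [171.3, 286.1], 185)]
side loose_saddle [(0.69, [169.7, 311.9], 785), (0.53, [172.0, 286.8], 182)]
top fallen_rest [(0.28, [246.5, 212.9], 67)]
top loose_post []
top loose_saddle []
```

```bash
python3 -c "
from rig import manip
print(manip.sign_off())"
```

```text
the job is handed in; nothing more can be done
None
```

I stood the fallen rest upright, drew its post up about 32 mm against an estimated 32–33 mm on the standing rest, and handed the job in still gripping the saddle at 7 N; no verdict came back, and on the way I once caught the saddle and dragged and tilted the rest before easing it back.

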